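# Tighten the clamp foot of the riser shelf with the hex key

## Task

The little riser shelf on the counter is loose: take the orange hex key from its wooden stand, feel for the recessed hex socket in the channel of the shelf's clamp foot, seat the key fully in it, and turn it clockwise in regripped quarter turns until the screw is home at its stop. Press gently while you search and turn, and do not force the screw at the stop. Then put the key back in its stand, handle up, fully down and let go, leaving the other things on the counter where they are.

Things in the scene. Friction and masses are not known exactly. Their poses are not given: they have to be found in the camera images.
- key: Hex key, 103 mm long, 0.13 to 0.21 kg, upright in the stand, handle up. Origin: centre of its lower tip; z runs up to the handle. From the tip: round tapered nose, 12 to 21.6 mm in diameter, 0 to 8 mm; hexagonal steel shaft 22 mm across flats (25.4 mm across corners), 8 to 48 mm; black collar 38 mm in diameter, 48 to 53 mm; orange square handle 28 x 28 mm, 53 to 103 mm.
- key_tip (a point): Centre of the key's lower tip, the key's origin.
- key_handle (a point): Middle of the orange handle, 78 mm above the tip. The handle's faces look along the key's x and y, and either pair can be gripped; one pair of hex flats looks along x.
- stand: Round wooden stand, fixed to the counter, 60 mm in diameter and 54 mm high, with a vertical hole 32 mm in diameter right through its middle. Origin at the centre of its underside. The key hangs in it on its collar, so its tip is then 6 mm above the counter.
- foot: Aluminium clamp foot, fixed, with a riser shelf behind it. Origin on the counter under the centre of its open channel; x along the channel towards the riser (away from the robot, up to 0.25 rad askew), z up. It is 140 mm long in x, 90 mm wide, 36 mm high. All contact forces of the key on it and its screw must stay under 80 N in sum. The riser, 220 mm wide, spans x = 95 to 235 mm, top 92 mm high.
- foot_channel (a point): Centre of the channel's dark floor, 26 mm above the foot's origin. The channel is 90 mm long in x, 40 mm wide in y, 10 mm deep. The screw, its hex socket flush with this floor, lies on the channel's centre line (y = 0) somewhere between x = -18 and +18 mm, which is not measured; its hex is turned by an unknown angle.
- socket_floor (a point): Point under the channel's centre at the height of the socket's bottom, 3 mm above the counter (not where the socket is). The socket is a hexagon 24 mm across flats, 23 mm deep. A key out of line with it drops in only by its 8 mm nose. Seated, the key's tip is on the bottom and it stands by itself, with about 11 degrees of turning play either way.
- screw (a joint): Angle of the recessed screw in rad, growing as it is turned clockwise seen from above; it starts between 0 and 0.4, drags with about 0.08 N m and stops at 2.8 (home) where it tightens springily, about 2 N m per rad of further turning. It says nothing of the hex's direction in the foot.
- lunch_box: Stainless lunch box with snap latches, 110 x 170 x 60 mm, bystander. Origin at the centre of its underside.
- bowl: White ceramic bowl, 110 mm across, 50 mm high, standing on the riser, bystander. Origin at the centre of its underside.
- paddle: Wooden rice paddle lying on the counter, 250 mm long, 8 mm thick, bystander. Origin at the middle of its underside.
- pitcher: Glass pitcher 108 mm in diameter, 200 mm high, with a side handle, bystander. Origin at the centre of its underside.
- mug: Blue mug, 80 mm across, 90 mm high, bystander. Origin at the centre of its underside.
- jar: Amber glass jar with a red cap, 72 mm across, 110 mm high, bystander. Origin at the centre of its underside.
Mind the look-alikes: they are no part of the job. Several things have the shape of the stand; the one meant has the colours described above.

How it is judged:
By the outcome, as a careful person would: the job done as asked, in the order asked, and still so for the second after the job is handed in, with the robot touching nothing.
It also fails if it takes over 72 s, if anything falls off the work surface, if the arm or the gripper's body presses on something with over 40 N, if the wrist force passes 120 N, or if a joint passes its speed limit or range.

## Robot

A 7-joint arm with a two-finger parallel gripper is mounted at the origin on the work surface. World frame = base frame: x ahead of the robot, y to its left, z up, the work surface at z = 0. Lengths are in m, angles in rad, forces in N, time in s.
With the tool pointing down it reaches from about 0.425 to 0.925 m from the base axis. Payload 6.8 kg.
Tool frame: the origin (TCP) lies midway between the tips of the shut fingers; the grasp point (between the pads) lies 19 mm behind it; z points along the fingers, y is the direction in which the jaws open and shut (so a half turn about z gives the same grasp; the last joint's range is limited). The gripper opens to 85 mm and grips with 20 to 120 N. Pads are 22 mm wide; open, the fingers measure 114 mm over their backs; the gripper's body (76 mm by 85 mm) begins 54 mm behind the grasp point. The pads swing forward as they close: fully open they stand 13 mm farther back than shut.
Start: joints at [1.213, 0.477, 0.022, 1.555, -0.011, 1.109, -0.083], TCP at [0.167, -0.654, 0.231] pointing down, gripper open.
Joint ranges: [-2.96, 2.96], [-0.34, 2.1], [-1.41, 1.46], [0.24, 2.44], [-1.37, 4.51], [0.17, 1.92], [-2.96, 2.96]. Speed limits (rad/s): [2.39, 2.39, 3.14, 3.14, 3.14, 3.14, 3.14].

## Interface

Orientations are given as a unit quaternion [w, x, y, z].
In Python, from station import bot, vision gives the robot as it stands.
- The arm moves only by the tool move_arm, never from a script. Its argument "increments" is text: rows parted by semicolons, each of 7 numbers parted by spaces: the opening, from 0 (shut) to 1 (fully open), then the shift along the world's x, y, z in mm, then the turn, a rotation vector about the world's x, y, z in rad. In form: grip x y z rx ry rz; .... A call has exactly 8 rows; each row shifts and turns the commanded pose from where the row before left it; what a row does not reach is not made up. A row lasts 1/8 s, in which the tool goes at most 62.5 mm and 10.7 degrees, less where a joint would pass 70% of its speed; a pose out of reach is approached as far as the arm can. A call with a gripper value outside its range is refused whole. The fingers move at their own pace and stop on an object; "newtons" is the grip in N (left out, the last holds). Time passes only in rows, so rows that do not move let the fingers close, or fill a call up. It gives the time, the measured TCP pose, the force and the opening at its end, in the units of the state.
- bot.get_obs(): the state, without advancing time (a new reading comes with each control period).
- vision.read_camera(name): name is "scene" or "top" or "wrist"; returns (picture, depth): 384x512x3 uint8, red, green, blue; 384x512 float32, m along the optical axis (not along the pixel's ray), 0 where there is no reading.
- vision.calibration(name): a dict with "fx", "fy", "cx", "cy" (pixels), "k1" (the pictures are not rectified: a ray, as slopes to the right and down, at radius r is drawn at 1 + k1 r^2 times it, then the intrinsics apply), "R" (3x3) and "t" (3): a world point X has camera coordinates R X + t; the wrist camera has in their place "hand_eye" (4x4, takes a point from camera to tool coordinates, whose origin is the TCP and whose axes are the flange's). Camera axes: x right, y down, z forward; pixel columns grow to the right and rows downward; lengths in m; the calibration is good to about 2 mm. A picture is of the moment at which its call begins: read the wrist's pose just before it. calibration takes no time and is no camera call.
- bot.hand_in(): hands the job in, once; it reports no verdict.
The state is a dict: "t": time; "q": joint angles; "joint_vel": joint speeds; "joint_torque": joint torques, N m; "eef_pos": TCP position; "tool_rot": TCP orientation; "contact_force": force on the tool from outside, world axes, zero at the start; "torque": the same for the moment, N m; "gripper_width": opening from 0.0 (shut) to 1.0 (fully open).
Only numpy, scipy, OpenCV 4.12 (cv2) and the standard library are available. Lean on these libraries where they do the work, as an engineer would, in place of code of your own. Each camera call takes 0.05 s, during which the arm holds its last target.

## Working session

There is one attempt and no reset: what is moved stays moved. The work goes in short steps, Python scripts to look and compute and a tool call to move; the robot and the scene stay as the last step left them, time stands still between calls to the robot, and variables do not carry over. Pictures are saved under pics/ and viewed, and the job is handed in when it is done.

Besides the shell and the picture viewer there is one more tool, called as a command line: name --argument value ..., lists and objects as JSON in quotes. move_arm: Moves the arm, as the interface text tells. Its arguments: {"type":"object","properties":{"increments":{"type":"string"},"newtons":{"type":"number"}},"required":["increments"]}

```bash
ls; mkdir -p pics; cat > h.py <<'E'
import sys; sys.path.insert(0,'.')
import numpy as np, cv2
from station import bot, vision
from scipy.spatial.transform import Rotation as Ro
def shot(cam,name):
    o=bot.get_obs(); p,d=vision.read_camera(cam)
    cv2.imwrite(f'pics/{name}.png',p[:,:,::-1]); np.savez(f'pics/{name}.npz',p=p,d=d,pos=o['eef_pos'],rot=o['tool_rot']); return p,d,o
def cam2world(cam,pos=None,rot=None):
    c=vision.calibration(cam)
    if cam=='wrist':
        H=np.array(c['hand_eye']); q=np.array(rot)
        T=np.eye(4); T[:3,:3]=Ro.from_quat(q[[1,2,3,0]]).as_matrix(); T[:3,3]=pos
        T=T@H; return c,T[:3,:3],T[:3,3]
    R=np.array(c['R']);t=np.array(c['t']); return c,R.T,-R.T@t
def slopes(c,uv):
    uv=np.atleast_2d(np.array(uv,float))
    K=np.array([[c['fx'],0,c['cx']],[0,c['fy'],c['cy']],[0,0,1]])
    return cv2.undistortPoints(uv[:,None],K,np.array([c['k1'],0,0,0,0.]))[:,0]
def onplane(cam,uv,z,pos=None,rot=None):
    c,R,t=cam2world(cam,pos,rot); s=slopes(c,uv); d=np.c_[s,np.ones(len(s))]@R.T
    return t+d*((z-t[2])/d[:,2])[:,None]
def withdepth(cam,uv,dep,pos=None,rot=None):
    c,R,t=cam2world(cam,pos,rot); s=slopes(c,uv); return t+(np.c_[s,np.ones(len(s))]*np.array(dep)[:,None])@R.T
def project(cam,X,pos=None,rot=None):
    c,R,t=cam2world(cam,pos,rot); p=(np.atleast_2d(X)-t)@R; s=p[:,:2]/p[:,2:]; r2=(s**2).sum(1,keepdims=True)
    s=s*(1+c['k1']*r2); return np.c_[s[:,0]*c['fx']+c['cx'],s[:,1]*c['fy']+c['cy']]
E
python3 - <<'E'
from h import *
for c in('scene','top','wrist'): shot(c,c+'0')
print(bot.get_obs())
for c in('scene','top','wrist'): print(vision.calibration(c))
E
```

```text
pics
{'t': 0.15, 'q': array([ 1.21289887,  0.47758254,  0.02234431,  1.55618999, -0.01150023,
        1.10928659, -0.08309517]), 'joint_vel': array([-4.97233164e-04, -1.56883439e-03,  7.08513222e-04, -2.53840674e-03,
        2.15668230e-04, -3.70564392e-06, -1.95445638e-03]), 'joint_torque': array([ 2.01044750e-03, -5.96925938e+01,  1.60968840e+00, -2.81493866e+01,
        1.26086603e-02,  6.51429378e-03,  3.88564411e-05]), 'eef_pos': array([ 0.16675489, -0.65362771,  0.23058208]), 'tool_rot': array([-6.56837659e-04,  9.92208512e-01,  1.24586604e-01, -1.28072901e-04]), 'contact_force': array([-0.68569914,  1.11531404,  1.20492417]), 'torque': array([-0.02649654,  0.00535618,  0.04381303]), 'gripper_width': 0.9996259750882558}
{'fx': 381.7991195844251, 'fy': 381.7991195844251, 'cx': 250.17902867365234, 'cy': 190.94743340595062, 'k1': 0.014837741851177887, 'R': array([[ 0.82326435,  0.56745866, -0.01504906],
       [ 0.45404453, -0.67417267, -0.58252448],
       [-0.34070423,  0.4727387 , -0.81267383]]), 't': array([-0.4820648 , -0.20681593,  1.35953254])}
{'fx': 466.1474908564307, 'fy': 466.1474908564307, 'cx': 259.67670394341104, 'cy': 194.8501517246365, 'k1': -0.1465248026408807, 'R': array([[ 0.02562446, -0.99964205, -0.00769095],
       [-0.99814761, -0.02515997, -0.05539243],
       [ 0.05517909,  0.0090961 , -0.99843504]]), 't': array([-0.00377541,  0.56863347,  1.39444674])}
{'fx': 340.36218898666226, 'fy': 340.36218898666226, 'cx': 253.18157787045953, 'cy': 185.103454747745, 'k1': -0.06477081267094062, 'hand_eye': array([[-9.51086406e-04, -9.50951773e-01, -3.09337713e-01,
         7.96508268e-02],
       [ 9.99999259e-01, -1.13962105e-03,  4.28783675e-04,
        -9.28016963e-04],
       [-7.60280366e-04, -3.09337076e-01,  9.50952152e-01,
        -1.42241560e-01],
       [ 0.00000000e+00,  0.00000000e+00,  0.00000000e+00,
         1.00000000e+00]])}
```

View pics/scene0.png

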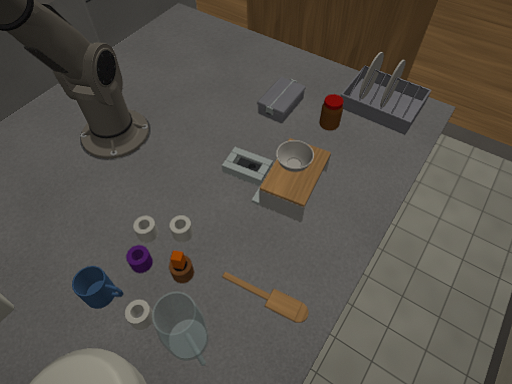

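View pics/top0.png

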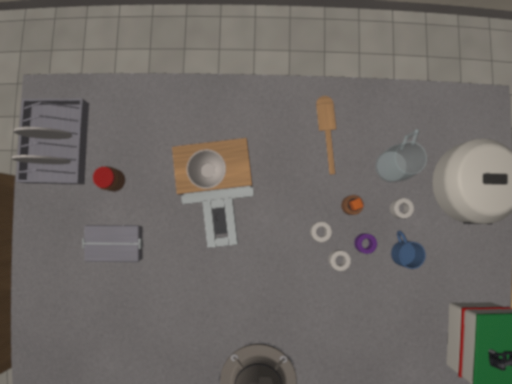

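View pics/wrist0.png

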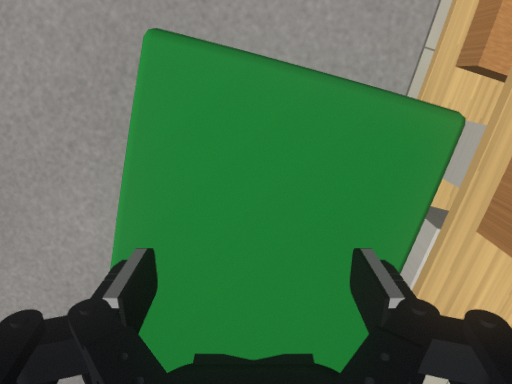

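The scene picture shows the orange-handled key in a brown stand at (180,265). White stands are at (144,226), (180,226) and (138,313), and a purple one is at (139,258). The foot with its dark channel is at (247,164). In the top view the key is at (353,205) and the foot at (219,220). The brown wooden stand holding the orange key fits the description, and I'll confirm it in a crop.

```bash
python3 - <<'E'
from h import *
a=np.load('pics/scene0.npz'); b=np.load('pics/top0.npz')
A=cv2.resize(a['p'][200:340,80:230],None,fx=2.6,fy=2.6,interpolation=cv2.INTER_CUBIC)
B=cv2.resize(b['p'][180:280,300:430],None,fx=3,fy=3,interpolation=cv2.INTER_CUBIC)
C=cv2.resize(b['p'][170:260,160:270],None,fx=3,fy=3,interpolation=cv2.INTER_CUBIC)
W=np.zeros((600,800,3),np.uint8);W[:364,:390]=A;W[:300,400:790]=B;W[310:580,400:730]=C
cv2.imwrite('pics/crop0.png',W[:,:,::-1])
for n,f in(('scene',a),('top',b)):
    h=cv2.cvtColor(f['p'],cv2.COLOR_RGB2HSV)
    m=cv2.inRange(h,(5,180,150),(18,255,255)); 
    k,l,s,c=cv2.connectedComponentsWithStats(m)
    for i in range(1,k):
        if s[i,4]>20:
            v,u=np.nonzero(l==i); d=f['d'][v,u]; ok=d>0
            X=withdepth(n,np.c_[u,v][ok],d[ok]); print(n,s[i],c[i],X.mean(0).round(3),X.max(0).round(3),X.min(0).round(3))
# foot heights from top depth
v,u=np.mgrid[180:262,190:250]; d=b['d'][180:262,190:250]
X=withdepth('top',np.c_[u.ravel(),v.ravel()],d.ravel()); Z=(X[:,2]*1000).reshape(d.shape)
print(Z[::5,::5].astype(int))
E
```

```text
top [352 200  10   9  61] [356.62295082 203.78688525] [ 0.545 -0.266  0.109] [ 0.556 -0.253  0.114] [ 0.533 -0.279  0.102]
[[ 148  124  110  101  106  118  142   95   89   92   90   90]
 [  93   92  134  125  137  139   92   94   92   95   95   95]
 [  97   92   87   90   15   14   12   14   15   16   16   11]
 [  14   15   14   13   13   15 1423   12   13   16   16   15]
 [  12   18   12   17   34   40   40   38   34    0    3    0]
 [   2    0   -4   40   39   41   40   36   35   -1    1   -2]
 [   0   -4   -1   33   35   26   30   29   35   -2    6   -3]
 [  -5    0    2   38   39   27    2   22   35    3    1    0]
 [  -4    3    0   34   33   24    1   24   34    3   -3   -4]
 [   2    1   -6   36   37   18   25   28 1423   17    0   -4]
 [  -4    3    1   41   40   29   24   26   33   36    0    3]
 [   3    0    0   -1   36   -3    5    1   37   45   -4    2]
 [   3    0    0    9   34   37   37   35   35   39    4    4]
 [   2   -1    2    0   38   34   34   38    3    0    6   -1]
 [  -1   -4    3    1    0    1    0    1    0    3    1    1]
 [   3   -3    3   -2    1    0   -1    0   -1    1    0    1]
 [  -4    0    1    0   -4    1   -1    1    3   -3    0   -7]]
```

View pics/crop0.png

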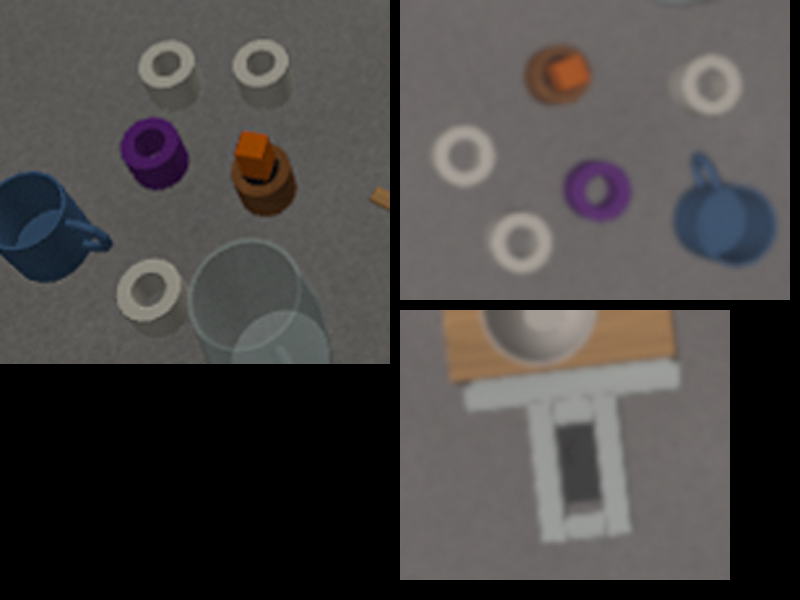

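The crop confirms it: the brown wooden stand at (180,268) in the scene view holds the orange key, while the white and purple ones are empty look-alikes. I'll move towards it for a close look.

move_arm --increments "1 42 43 10 0 0 0;1 42 43 10 0 0 0;1 42 43 10 0 0 0;1 42 43 10 0 0 0;1 42 43 10 0 0 0;1 42 43 10 0 0 0;1 42 43 10 0 0 0;1 42 43 10 0 0 0"

```text
t: 1.15
eef_pos: [0.5038, -0.3085, 0.3115]
tool_rot: [0.0, 0.992, 0.124, -0.0]
contact_force: [0.5, -0.7, 0.2]
gripper_width: 1.0
```

```bash
python3 - <<'E'
from h import *
o=bot.get_obs(); print(o['t'],o['eef_pos'],o['tool_rot'],abs(o['joint_vel']).max())
p,d,o=shot('wrist','w1')
E
```

```text
1.15 [ 0.50381175 -0.3085107   0.31154554] [ 2.55406910e-05  9.92224352e-01  1.24462161e-01 -7.48177574e-05] 0.8528310596781205
```

View pics/w1.png

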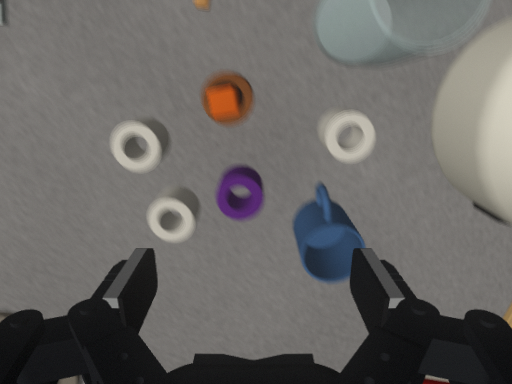

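The picture is blurred because the arm was still moving. The key handle is at (222,102), in the brown stand at (228,98). I'll get a rough position and then take a still shot.

```bash
python3 - <<'E'
from h import *
o=bot.get_obs(); print(o['eef_pos'])
print(onplane('wrist',[(222,100)],.109,o['eef_pos'],o['tool_rot']))
print(onplane('wrist',[(230,97)],.054,o['eef_pos'],o['tool_rot']))
E
```

```text
[ 0.51102654 -0.29973678  0.31302223]
[[ 0.55805855 -0.25387171  0.109     ]]
[[ 0.55911362 -0.25802644  0.054     ]]
```

move_arm --increments "1 20 20 -20 0 0 0;1 15 15 -20 0 0 0;1 5 5 -20 0 0 0;1 0 0 0 0 0 0;1 0 0 0 0 0 0;1 0 0 0 0 0 0;1 0 0 0 0 0 0;1 0 0 0 0 0 0"

```text
t: 2.2
eef_pos: [0.5429, -0.2703, 0.2517]
tool_rot: [0.0, 0.992, 0.124, 0.0]
contact_force: [-0.2, 0.0, -0.1]
gripper_width: 1.003
```

```bash
python3 - <<'E'
from h import *
p,d,o=shot('wrist','w2'); pos,rot=o['eef_pos'],o['tool_rot']; print(pos,rot,abs(o['joint_vel']).max())
h=cv2.cvtColor(p,cv2.COLOR_RGB2HSV)
m=cv2.inRange(h,(5,200,150),(18,255,255)); k,l,s,c=cv2.connectedComponentsWithStats(m); i=1+s[1:,4].argmax()
v,u=np.nonzero(l==i); X=withdepth('wrist',np.c_[u,v],d[v,u],pos,rot); print(s[i],np.percentile(X,[2,50,98],axis=0))
cv2.imwrite('pics/w2c.png',cv2.resize(p[:,:,::-1][60:260,130:400],None,fx=2.9,fy=2.9,interpolation=cv2.INTER_CUBIC))
E
```

```text
[ 0.54291407 -0.27027019  0.25170967] [1.82797023e-04 9.92228941e-01 1.24425136e-01 2.83126424e-04] 0.0018128254730369
[235 150  34  33 859] [[ 0.53215478 -0.28130795  0.10627662]
 [ 0.54607675 -0.26747049  0.10857741]
 [ 0.55996724 -0.25369524  0.11002   ]]
```

View pics/w2c.png

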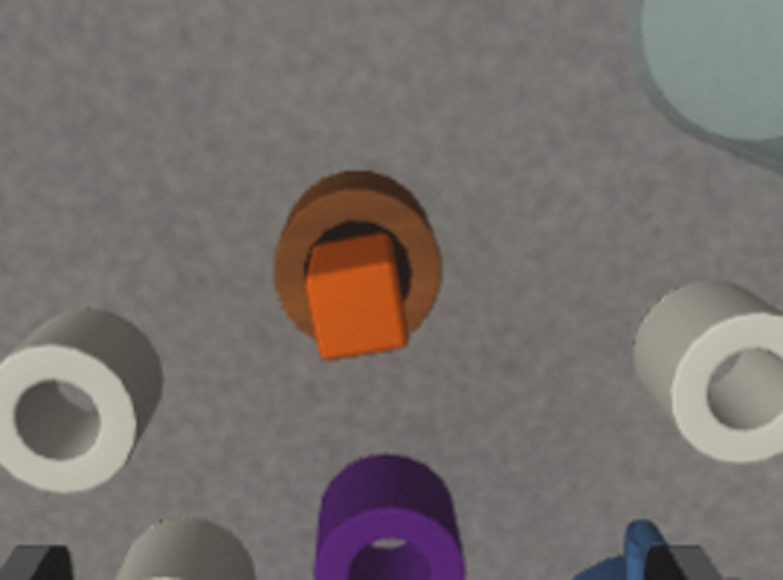

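The crop shows the key's top face with corners near (309,283), (397,268), (408,345) and (324,360). It sits in the brown stand, whose rim is centred near (357,268).

```bash
python3 - <<'E'
from h import *
f=np.load('pics/w2.npz'); p,d,pos,rot=f['p'],f['d'],f['pos'],f['rot']
h=cv2.cvtColor(p,cv2.COLOR_RGB2HSV)
m=cv2.inRange(h,(5,200,190),(18,255,255)); k,l,s,c=cv2.connectedComponentsWithStats(m); i=1+s[1:,4].argmax()
m2=(l==i).astype(np.uint8); cnt=max(cv2.findContours(m2,0,1)[0],key=cv2.contourArea)
W=onplane('wrist',cnt[:,0,:],.109,pos,rot)
r=cv2.minAreaRect((W[:,:2]*1000).astype(np.float32)); print('maskrect',s[i],r)
C=np.array([(309,283),(397,268),(408,345),(324,360)])/2.9+[130,60]
Wc=onplane('wrist',C,.109,pos,rot)[:,:2]; print(Wc.round(4),Wc.mean(0)); e=np.diff(np.r_[Wc,Wc[:1]],axis=0); print(np.linalg.norm(e,axis=1),np.degrees(np.arctan2(e[:,1],e[:,0])))
# stand: brown mask
b=cv2.inRange(h,(5,100,60),(16,230,150)); b[:, :]&=255
k,l,s,c=cv2.connectedComponentsWithStats(b); 
v,u=np.mgrid[0:384,0:512]; X=withdepth('wrist',np.c_[u.ravel(),v.ravel()],d.ravel(),pos,rot).reshape(384,512,3)
sel=(b>0)&(abs(X[...,2]-.054)<.006)&(np.hypot(X[...,0]-.545,X[...,1]+.265)<.06)
P=X[sel]; (c0,rad)=cv2.minEnclosingCircle((P[:,:2]*1000).astype(np.float32)); print('stand',sel.sum(),c0,rad)
uv=np.argwhere(sel)[:,::-1]; W2=onplane('wrist',uv.astype(float),.054,pos,rot); print(cv2.minEnclosingCircle((W2[:,:2]*1000).astype(np.float32)))
E
```

```text
maskrect [236 151  27  31 363] ((546.2343139648438, -266.76251220703125), (22.97104263305664, 23.61980438232422), 25.32610321044922)
[[ 0.5507 -0.2528]
 [ 0.5615 -0.2769]
 [ 0.5394 -0.2862]
 [ 0.5286 -0.2628]] [ 0.54504983 -0.26967411]
[0.0263812  0.02398926 0.02584511 0.02430487] [ -65.88741814 -157.10417205  114.8242344    24.18017907]
stand 1229 (545.931640625, -268.2886962890625) 29.6127986907959
((546.0421142578125, -268.2787780761719), 29.717927932739258)
```

move_arm --increments "0.7 2.5 2 -20 0 0 0.09;0.7 0 0 -40 0 0 0.08;0.7 0 0 -40 0 0 0;0.7 0 0 -40 0 0 0;0.7 0 0 -30 0 0 0;0.7 0 0 -15 0 0 0;0.7 0 0 0 0 0 0;0.7 0 0 0 0 0 0" --newtons 60

```text
t: 3.25
eef_pos: [0.5463, -0.2684, 0.0676]
tool_rot: [0.001, 0.978, 0.208, 0.001]
contact_force: [-0.7, -0.2, 0.1]
gripper_width: 0.697
```

```bash
python3 - <<'E'
from h import *
o=bot.get_obs(); print(o['eef_pos'],o['q'])
p,d,o=shot('wrist','w3')
E
```

```text
[ 0.54634311 -0.26844061  0.06760486] [ 0.50800253  0.57036385 -0.20469428  1.83514254  0.16188548  0.75003131
 -0.93480931]
```

View pics/w3.png

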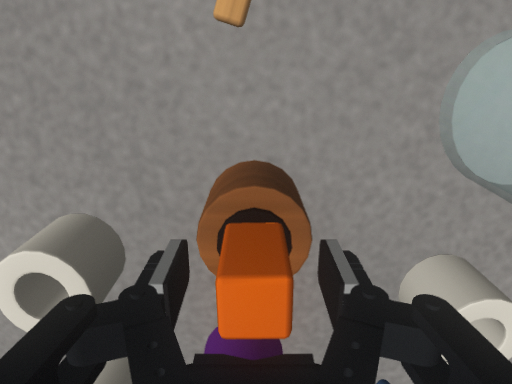

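The handle at (255,290) is centred and square between the jaws. I'll close on it and lift.

move_arm --increments "0 0 0 0 0 0 0;0 0 0 0 0 0 0;0 0 0 0 0 0 0;0 0 0 0 0 0 0;0 0 0 0 0 0 0;0 0 0 0 0 0 0;0 0 0 30 0 0 0;0 0 0 50 0 0 0" --newtons 60

```text
t: 4.3
eef_pos: [0.5437, -0.2674, 0.1452]
tool_rot: [-0.001, 0.978, 0.208, -0.002]
contact_force: [0.6, -0.2, -0.4]
gripper_width: 0.32
```

```bash
python3 - <<'E'
from h import *
o=bot.get_obs(); print(o['eef_pos'],o['gripper_width'],o['contact_force'])
E
```

```text
[ 0.54372557 -0.2673994   0.14515377] 0.3201245602870864 [ 0.56797647 -0.22500262 -0.39075076]
```

```bash
python3 - <<'E'
from h import *
f=np.load('pics/top0.npz')
print(onplane('top',[(203,200),(238,246),(209,247),(219,221)],.03))
d=f['d']
for n in ('top','scene'):
    f=np.load(f'pics/{n}0.npz'); d=f['d']; v,u=np.mgrid[0:384,0:512]
    X=withdepth(n,np.c_[u.ravel(),v.ravel()],d.ravel()); c=onplane('top',[(219,221)],.03)[0]
    P=X[(np.hypot(X[:,0]-c[0],X[:,1]-c[1])<.08)&(abs(X[:,2]-.036)<.005)]; 
    print(n,len(P),cv2.minAreaRect((P[:,:2]*1000).astype(np.float32)))
    P=X[(np.hypot(X[:,0]-c[0],X[:,1]-c[1])<.03)&(X[:,2]<.012)]; print(len(P),np.median(P,axis=0))
E
```

```text
[[0.54799109 0.18025184 0.03      ]
 [0.41332668 0.07128796 0.03      ]
 [0.40786228 0.157988   0.03      ]
 [0.4863558  0.13020844 0.03      ]]
top 918 ((483.3577880859375, 129.31597900390625), (139.88880920410156, 90.6562271118164), 8.186511993408203)
51 [0.50113161 0.13270466 0.00408828]
scene 710 ((486.52532958984375, 127.74873352050781), (140.7960205078125, 94.31482696533203), 8.31427001953125)
17 [0.49557993 0.13846559 0.00587412]
```

move_arm --increments "0 -16 54 12 0 0 -0.04;0 -17 55 12 0 0 -0.04;0 -17 55 12 0 0 -0.04;0 -17 55 12 0 0 -0.04;0 -16 55 4 0 0 -0.04;0 -16 55 0 0 0 -0.04;0 -16 54 0 0 0 -0.04;0 0 0 0 0 0 0"

```text
t: 5.3
eef_pos: [0.4288, 0.1193, 0.1985]
tool_rot: [-0.001, 0.997, 0.074, 0.0]
contact_force: [0.3, -1.0, -2.8]
gripper_width: 0.322
```

move_arm --increments "0 0 0 0 0 0 0;0 0 0 0 0 0 0;0 0 0 0 0 0 0;0 0 0 0 0 0 0;0 0 0 0 0 0 0;0 0 0 0 0 0 0;0 0 0 0 0 0 0;0 0 0 0 0 0 0"

```text
t: 6.3
eef_pos: [0.4304, 0.115, 0.1983]
tool_rot: [0.0, 0.998, 0.07, 0.0]
contact_force: [0.1, -0.1, -1.5]
gripper_width: 0.32
```

```bash
python3 - <<'E'
from h import *
p,d,o=shot('wrist','w4'); pos,rot=o['eef_pos'],o['tool_rot']; print(o['t'],pos,rot,o['contact_force'],o['q'])
v,u=np.mgrid[0:384,0:512]; X=withdepth('wrist',np.c_[u.ravel(),v.ravel()],d.ravel(),pos,rot)
c=np.array([.485,.129])
P=X[(np.hypot(X[:,0]-c[0],X[:,1]-c[1])<.08)&(abs(X[:,2]-.036)<.004)]; 
print(len(P),cv2.minAreaRect((P[:,:2]*1000).astype(np.float32)))
S=(np.hypot(X[:,0]-c[0],X[:,1]-c[1])<.035)&(X[:,2]<.014); P=X[S]; print(len(P),np.median(P,axis=0),np.percentile(P,[2,98],axis=0)); print(np.c_[u.ravel(),v.ravel()][S].min(0),np.c_[u.ravel(),v.ravel()][S].max(0))
Fl=X[(np.hypot(X[:,0]-c[0],X[:,1]-c[1])<.05)&(abs(X[:,2]-.026)<.004)]; print(len(Fl),cv2.minAreaRect((Fl[:,:2]*1000).astype(np.float32)))
img=p[:,:,::-1][20:200,140:400]; img=np.clip(img.astype(float)*1.5,0,255).astype(np.uint8)
cv2.imwrite('pics/w4c.png',cv2.resize(img,None,fx=3,fy=3,interpolation=cv2.INTER_CUBIC))
E
```

```text
6.3 [0.43037451 0.11496414 0.19831784] [1.63707144e-05 9.97555767e-01 6.98748149e-02 3.15251490e-05] [ 0.06178351 -0.11955779 -1.53481689] [-0.02103453  0.16537243 -0.41575006  2.09274929  0.08511042  0.89905382
 -1.9157093 ]
11676 ((483.2534484863281, 127.35053253173828), (140.58432006835938, 90.644287109375), 8.259560585021973)
626 [0.49926898 0.12956063 0.00257229] [[0.48740651 0.11706278 0.00074019]
 [0.5111401  0.14197955 0.01111161]]
[233  70] [264 101]
3469 ((483.4553527832031, 127.2177734375), (92.64582061767578, 40.35226821899414), 8.208209991455078)
```

View pics/w4c.png

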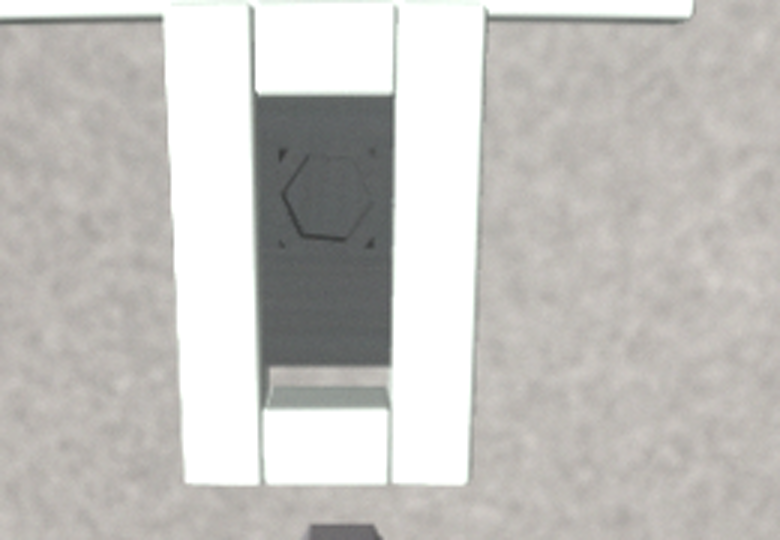

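View pics/w4.png

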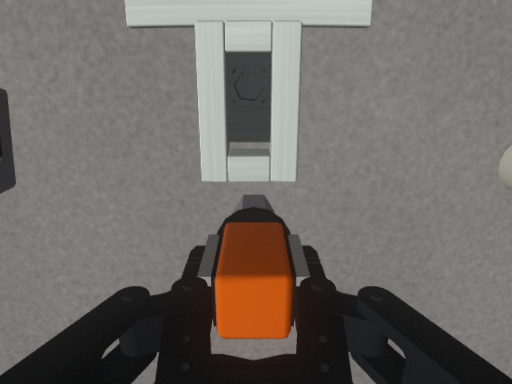

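The hex socket shows at crop (328,197), about pixel (249,86) in the full picture. Next I'll fit its centre and angle, and check the key's own hex direction.

```bash
python3 - <<'E'
from h import *
f=np.load('pics/w4.npz'); p,d,pos,rot=f['p'],f['d'],f['pos'],f['rot']
v,u=np.mgrid[0:384,0:512]; uv=np.c_[u.ravel(),v.ravel()].astype(float); X=withdepth('wrist',uv,d.ravel(),pos,rot)
c=np.array([.4995,.1295]); S=((np.hypot(X[:,0]-c[0],X[:,1]-c[1])<.03)&(X[:,2]<.021)).reshape(384,512).astype(np.uint8)
S=cv2.morphologyEx(S,cv2.MORPH_OPEN,np.ones((3,3),np.uint8))
cnt=max(cv2.findContours(S,0,1)[0],key=cv2.contourArea)[:,0].astype(np.float32)
W=onplane('wrist',cnt,.026,pos,rot)[:,:2]*1000
M=cv2.moments(W.astype(np.float32)[:,None]); ct=np.array([M['m10'],M['m01']])/M['m00']; print('centre',ct,'area',M['m00'],'expect',.866*24**2)
r=W-ct; ang=np.arctan2(r[:,1],r[:,0]); rad=np.hypot(*r.T)
# corner direction mod 60: phase of 6th harmonic weighted
z=np.sum((rad-rad.mean())*np.exp(6j*ang)); print('corner dir mod60',np.degrees(np.angle(z))/6)
print('corner dirs by minarea tri', [cv2.minEnclosingTriangle(W.astype(np.float32)[:,None])[0]])
poly=cv2.approxPolyDP(W.astype(np.float32)[:,None],3,True)[:,0]; rr=poly-ct; print(np.c_[poly,np.degrees(np.arctan2(rr[:,1],rr[:,0])),np.hypot(*rr.T)].round(1))
cr=np.array([(308,155),(357,158),(373,197),(348,240),(303,236),(283,195)])/3+[140,20]
w=onplane('wrist',cr,.026,pos,rot)[:,:2]*1000; rr=w-w.mean(0); print(w.mean(0),np.c_[np.degrees(np.arctan2(rr[:,1],rr[:,0])),np.hypot(*rr.T)].round(1))
img=np.clip(p[:,:,::-1][185:245,210:300].astype(float)*2,0,255).astype(np.uint8)
cv2.imwrite('pics/w4d.png',cv2.resize(img,None,fx=8,fy=8,interpolation=cv2.INTER_CUBIC))
E
```

```text
centre [499.66270043 129.39524072] area 457.6729628430912 expect 498.816
corner dir mod60 -27.935853472956154
corner dirs by minarea tri [728.09375]
[[ 510.4  136.9   35.1   13.1]
 [ 501.   142.    83.8   12.7]
 [ 487.8  135.8  151.7   13.5]
 [ 488.8  122.3 -146.7   13. ]
 [ 499.3  116.5  -91.4   12.9]
 [ 511.5  122.8  -29.2   13.5]]
[499.65390504 128.71826575] [[  34.6   13.5]
 [ -28.9   14. ]
 [ -81.9   13.2]
 [-147.3   13.8]
 [ 153.6   13.7]
 [  95.4   13.6]]
```

View pics/w4d.png

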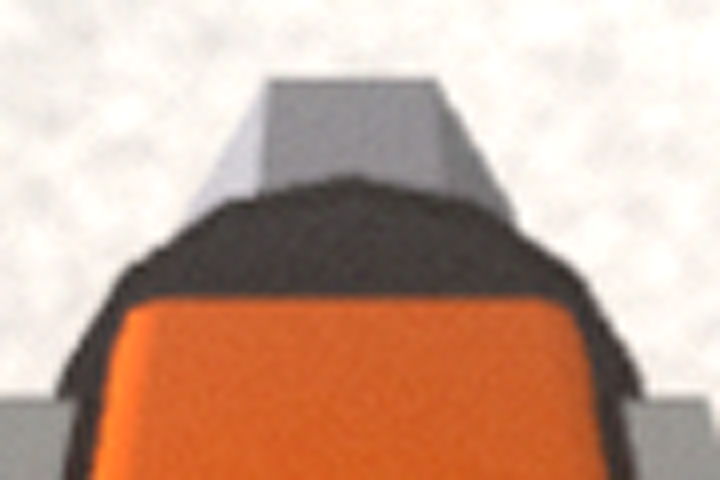

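The key's flat faces tool +x, since three faces show symmetrically. The socket's flats lie at about 2° mod 60°, so I'll enter at tool yaw 62°, which leaves wrist range for clockwise turns.

move_arm --increments "0 14 3 0 0 0 0.157;0 14 3 0 0 0 0.157;0 14 3 -10 0 0 0.157;0 14 3 -20 0 0 0.157;0 13 2.5 -30 0 0 0.157;0 0 0 -28 0 0 0.157;0 0 0 0 0 0 0;0 0 0 0 0 0 0"

```text
t: 7.35
eef_pos: [0.4998, 0.1297, 0.1112]
tool_rot: [0.0, 0.858, 0.514, 0.0]
contact_force: [0.5, 0.8, -1.8]
gripper_width: 0.32
```

```bash
python3 - <<'E'
from h import *
o=bot.get_obs(); print(o['eef_pos'],o['tool_rot'],o['q'],o['contact_force'])
p,d,o=shot('wrist','w5')
E
```

```text
[0.49981736 0.12966345 0.11117004] [7.75103880e-05 8.58017990e-01 5.13619412e-01 4.70477040e-04] [ 0.03898146  0.42140956 -0.50621062  2.01224108  0.28726569  0.77565066
 -1.1290613 ] [ 0.49091282  0.82311886 -1.82472908]
```

View pics/w5.png

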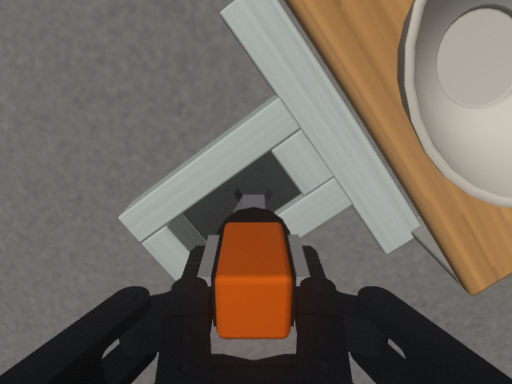

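The key's shaft, at about (252,200), is over the screw in the channel. Now I'll lower it gently.

move_arm --increments "0 0 0 -10 0 0 0;0 0 0 -8 0 0 0;0 0 0 -4 0 0 0;0 0 0 -3 0 0 0;0 0 0 -3 0 0 0;0 0 0 -2 0 0 0;0 0 0 0 0 0 0;0 0 0 0 0 0 0"

```text
t: 8.4
eef_pos: [0.4995, 0.1295, 0.0804]
tool_rot: [0.0, 0.857, 0.515, 0.0]
contact_force: [0.9, -1.0, -1.1]
gripper_width: 0.323
```

move_arm --increments "0 0 0 -2 0 0 0;0 0 0 -2 0 0 0;0 0 0 -2 0 0 0;0 0 0 0 0 0 0;0 0 0 0 0 0 0;0 0 0 0 0 0 0;0 0 0 0 0 0 0;0 0 0 0 0 0 0"

```text
t: 9.4
eef_pos: [0.4994, 0.1295, 0.0744]
tool_rot: [0.0, 0.857, 0.515, 0.0]
contact_force: [-0.5, -0.5, -1.6]
gripper_width: 0.319
```

move_arm --increments "0 0 0 -3 0 0 0;0 0 0 -3 0 0 0;0 0 0 -2 0 0 0;0 0 0 -1.5 0 0 0;0 0 0 -1 0 0 0;0 0 0 0 0 0 0;0 0 0 0 0 0 0;0 0 0 0 0 0 0"

```text
t: 10.4
eef_pos: [0.4994, 0.1295, 0.064]
tool_rot: [0.0, 0.857, 0.515, 0.0]
contact_force: [-0.8, -0.7, 4.3]
gripper_width: 0.32
```

The key is on the socket bottom with about 6 N of press, so it is fully seated. First clockwise quarter turn:

move_arm --increments "0 0 0 0 0 0 -0.1;0 0 0 0 0 0 -0.18;0 0 0 0 0 0 -0.18;0 0 0 0 0 0 -0.18;0 0 0 0 0 0 -0.18;0 0 0 0 0 0 -0.18;0 0 0 0 0 0 -0.18;0 0 0 0 0 0 -0.18"

```text
t: 11.4
eef_pos: [0.5001, 0.1289, 0.0641]
tool_rot: [0.0, 0.99, -0.141, 0.001]
contact_force: [0.8, -1.9, 2.4]
gripper_width: 0.323
```

```bash
python3 - <<'E'
from h import *
o=bot.get_obs(); print(o['eef_pos'],o['tool_rot'],o['q'].round(3),o['contact_force'],o['torque'])
E
```

```text
[0.50011227 0.1289356  0.06405276] [ 1.57802577e-04  9.89940940e-01 -1.41479359e-01  7.07704103e-04] [-0.267  0.455 -0.131  2.059  0.099  0.632 -2.32 ] [ 0.76052204 -1.92690939  2.41097748] [-0.59182828 -0.07538257  0.1400493 ]
```

move_arm --increments "0 0 0 0 0 0 -0.13;0 0 0 0 0 0 -0.08;0 0 0 0 0 0 0;0.8 0 0 0 0 0 0;0.8 0 0 0 0 0 0;0.8 0 0 0 0 0 0;0.8 0 0 0 0 0 0.1;0.8 0 0 0 0 0 0.17"

```text
t: 12.4
eef_pos: [0.4993, 0.1297, 0.0637]
tool_rot: [0.0, 0.994, -0.106, -0.0]
contact_force: [0.2, -0.0, 0.2]
gripper_width: 0.8
```

```bash
python3 - <<'E'
from h import *
p,d,o=shot('wrist','w6'); print(o['eef_pos'],o['tool_rot'],o['contact_force'],o['gripper_width'])
E
```

```text
[0.49926752 0.12966594 0.06373648] [ 5.12904010e-07  9.94344440e-01 -1.06203262e-01 -4.35603962e-05] [ 0.15931212 -0.03424905  0.24756034] 0.7999486527097581
```

View pics/w6.png

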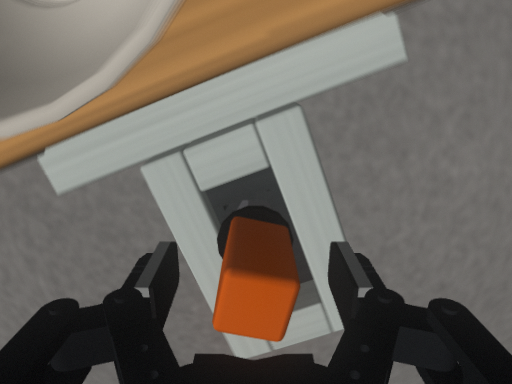

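The key stands by itself in the socket, with the handle turned relative to the open jaws at (255,290). I'll turn the open jaws back and regrip.

move_arm --increments "0.8 0 0 0 0 0 0.18;0.8 0 0 0 0 0 0.18;0.8 0 0 0 0 0 0.18;0.8 0 0 0 0 0 0.18;0.8 0 0 0 0 0 0.18;0.8 0 0 0 0 0 0.18;0.8 0 0 0 0 0 0.18;0.8 0 0 0 0 0 0.04"

```text
t: 13.45
eef_pos: [0.4993, 0.1294, 0.0637]
tool_rot: [-0.0, 0.858, 0.514, -0.0]
contact_force: [0.1, -0.0, -0.6]
gripper_width: 0.801
```

move_arm --increments "0.8 0 0 0 0 0 0;0 0 0 0 0 0 0;0 0 0 0 0 0 0;0 0 0 0 0 0 0;0 0 0 0 0 0 0;0 0 0 0 0 0 0;0 0 0 0 0 0 -0.1;0 0 0 0 0 0 -0.1"

```text
t: 14.45
eef_pos: [0.4996, 0.1295, 0.064]
tool_rot: [0.0, 0.905, 0.425, 0.0]
contact_force: [0.1, -0.8, 2.7]
gripper_width: 0.323
```

```bash
python3 - <<'E'
from h import *
o=bot.get_obs(); print(o['eef_pos'],o['tool_rot'],o['q'].round(3),o['contact_force'],o['torque'],o['gripper_width'])
E
```

```text
[0.49958507 0.12946535 0.06399208] [5.67879013e-05 9.05042616e-01 4.25320834e-01 2.20402094e-04] [-0.033  0.485 -0.422  2.043  0.312  0.673 -1.35 ] [ 0.07935139 -0.8395862   2.70507885] [-0.17054526  0.10623506  0.10925098] 0.32334959682401987
```

move_arm --increments "0 0 0 0 0 0 -0.12;0 0 0 0 0 0 -0.12;0 0 0 0 0 0 -0.12;0 0 0 0 0 0 -0.12;0 0 0 0 0 0 -0.1;0 0 0 0 0 0 -0.06;0 0 0 0 0 0 -0.03;0 0 0 0 0 0 -0.03"

```text
t: 15.45
eef_pos: [0.4997, 0.1292, 0.064]
tool_rot: [0.0, 0.996, 0.09, 0.0]
contact_force: [0.4, -1.8, 3.7]
gripper_width: 0.323
```

```bash
cat > s.py <<'E'
from h import *
o=bot.get_obs(); q=o['tool_rot']; print(round(o['t'],2),o['eef_pos'].round(4),'yaw',round(2*np.arctan2(q[2],q[1]),4),'q7',o['q'][6].round(4),'F',o['contact_force'].round(2),'M',o['torque'].round(3),'tau7',o['joint_torque'][6].round(4),o['gripper_width'].round(3))
E
python3 s.py
```

```text
Traceback (most recent call last):
  File "s.py", line 2, in <module>
    o=bot.get_obs(); q=o['tool_rot']; print(round(o['t'],2),o['eef_pos'].round(4),'yaw',round(2*np.arctan2(q[2],q[1]),4),'q7',o['q'][6].round(4),'F',o['contact_force'].round(2),'M',o['torque'].round(3),'tau7',o['joint_torque'][6].round(4),o['gripper_width'].round(3))
                                                                                                                                                                                                                                               ^^^^^^^^^^^^^^^^^^^^^^^^
AttributeError: 'float' object has no attribute 'round'
```

```bash
sed -i "s/o\['gripper_width'\].round(3)/o['gripper_width']/" s.py
python3 s.py
```

```text
15.45 [0.4997 0.1292 0.064 ] yaw 0.1806 q7 -1.9345 F [ 0.38 -1.79  3.73] M [-0.488 -0.119  0.11 ] tau7 0.1753 0.3229043454762822
```

move_arm --increments "0 0 0 0 0 0 -0.03;0 0 0 0 0 0 -0.03;0 0 0 0 0 0 -0.02;0 0 0 0 0 0 -0.02;0 0 0 0 0 0 0;0 0 0 0 0 0 0;0 0 0 0 0 0 0;0 0 0 0 0 0 0"

```text
t: 16.45
eef_pos: [0.4996, 0.1292, 0.064]
tool_rot: [0.0, 0.999, 0.04, 0.0]
contact_force: [1.1, -2.2, 5.6]
gripper_width: 0.321
```

```bash
python3 s.py; python3 s.py
```

```text
16.45 [0.4996 0.1292 0.064 ] yaw 0.081 q7 -2.0175 F [ 1.13 -2.16  5.59] M [-0.619 -0.177  0.09 ] tau7 -0.0801 0.320575908189387
16.45 [0.4996 0.1292 0.064 ] yaw 0.081 q7 -2.0175 F [ 1.13 -2.16  5.59] M [-0.619 -0.177  0.09 ] tau7 -0.0801 0.320575908189387
```

move_arm --increments "0 0 0 0 0 0 -0.03;0 0 0 0 0 0 -0.03;0 0 0 0 0 0 -0.03;0 0 0 0 0 0 -0.03;0 0 0 0 0 0 -0.03;0 0 0 0 0 0 0;0 0 0 0 0 0 0;0 0 0 0 0 0 0"

```text
t: 17.45
eef_pos: [0.4996, 0.1292, 0.0639]
tool_rot: [0.0, 0.999, -0.035, 0.0]
contact_force: [0.9, -2.5, 5.3]
gripper_width: 0.324
```

```bash
python3 s.py
```

```text
17.45 [0.4996 0.1292 0.0639] yaw -0.069 q7 -2.1423 F [ 0.9  -2.53  5.3 ] M [-0.694 -0.193  0.079] tau7 -0.0795 0.3235838239788944
```

move_arm --increments "0 0 0 0 0 0 -0.03;0 0 0 0 0 0 -0.03;0 0 0 0 0 0 -0.03;0 0 0 0 0 0 -0.03;0 0 0 0 0 0 -0.03;0 0 0 0 0 0 0;0 0 0 0 0 0 0;0 0 0 0 0 0 0"

```text
t: 18.45
eef_pos: [0.4996, 0.1292, 0.0639]
tool_rot: [0.0, 0.994, -0.109, 0.0]
contact_force: [0.3, -2.5, 6.0]
gripper_width: 0.321
```

```bash
python3 s.py
```

```text
18.45 [0.4996 0.1292 0.0639] yaw -0.219 q7 -2.2669 F [ 0.25 -2.45  5.98] M [-0.677 -0.1    0.075] tau7 -0.1024 0.32068985924400195
```

move_arm --increments "0 0 0 0 0 0 -0.02;0 0 0 0 0 0 -0.02;0 0 0 0 0 0 -0.02;0 0 0 0 0 0 -0.02;0 0 0 0 0 0 0;0 0 0 0 0 0 0;0 0 0 0 0 0 0;0 0 0 0 0 0 0"

```text
t: 19.45
eef_pos: [0.4995, 0.1291, 0.0639]
tool_rot: [0.0, 0.989, -0.149, 0.0]
contact_force: [1.1, -1.8, 5.7]
gripper_width: 0.321
```

```bash
python3 s.py
```

```text
19.45 [0.4995 0.1291 0.0639] yaw -0.2986 q7 -2.333 F [ 1.1  -1.82  5.72] M [-0.68  -0.146  0.195] tau7 -0.2277 0.3213723826554255
```

Torque rose from 0.08 to 0.195 N m over the last 0.08 rad, which matches the springy stop, so the screw is home. I'll back off into the play and lift the key straight out.

move_arm --increments "0 0 0 0 0 0 0.05;0 0 0 0 0 0 0.06;0 0 0 0 0 0 0;0 0 0 4 0 0 0;0 0 0 10 0 0 0;0 0 0 15 0 0 0;0 0 0 30 0 0 0;0 0 0 40 0 0 0"

```text
t: 20.45
eef_pos: [0.4979, 0.1298, 0.164]
tool_rot: [0.0, 0.996, -0.094, -0.001]
contact_force: [0.2, -0.1, -0.4]
gripper_width: 0.319
```

```bash
python3 s.py
```

```text
20.45 [0.4979 0.1298 0.164 ] yaw -0.1876 q7 -2.2008 F [ 0.2  -0.1  -0.43] M [ 0.01  -0.059 -0.022] tau7 -0.1717 0.31891406248437
```

move_arm --increments "0 6 -53 0 0 0 0.08;0 6 -53 0 0 0 0.08;0 6 -53 0 0 0 0.08;0 6 -53 0 0 0 0.08;0 6 -53 0 0 0 0.08;0 6 -53 0 0 0 0.08;0 6 -53 0 0 0 0.08;0 4.5 -26.5 0 0 0 0.05"

```text
t: 21.45
eef_pos: [0.545, -0.271, 0.1639]
tool_rot: [0.0, 0.978, 0.209, -0.0]
contact_force: [0.1, 0.7, -1.3]
gripper_width: 0.328
```

move_arm --increments "0 0 0 0 0 0 0;0 0 0 0 0 0 0;0 0 0 0 0 0 0;0 0 0 0 0 0 0;0 0 0 -10 0 0 0;0 0 0 -10 0 0 0;0 0 0 0 0 0 0;0 0 0 0 0 0 0"

```text
t: 22.45
eef_pos: [0.5459, -0.2681, 0.1426]
tool_rot: [-0.0, 0.978, 0.209, -0.0]
contact_force: [0.3, -0.4, -1.9]
gripper_width: 0.326
```

```bash
python3 s.py; python3 - <<'E'
from h import *
p,d,o=shot('wrist','w7'); pos,rot=o['eef_pos'],o['tool_rot']
h=cv2.cvtColor(p,cv2.COLOR_RGB2HSV); b=cv2.inRange(h,(5,100,60),(16,230,150))
v,u=np.mgrid[0:384,0:512]; X=withdepth('wrist',np.c_[u.ravel(),v.ravel()],d.ravel(),pos,rot).reshape(384,512,3)
sel=(b>0)&(abs(X[...,2]-.054)<.006)&(np.hypot(X[...,0]-.545,X[...,1]+.265)<.06)
P=X[sel]; print(sel.sum(),P.min(0),P.max(0))
shot('scene','s7')
E
```

```text
22.45 [ 0.5459 -0.2681  0.1426] yaw 0.4218 q7 -0.8594 F [ 0.27 -0.38 -1.92] M [ 0.028 -0.057  0.025] tau7 -0.0011 0.32628147245941097
2745 [ 0.51916137 -0.2974474   0.04810374] [ 0.57506184 -0.23900701  0.0558787 ]
```

View pics/w7.png

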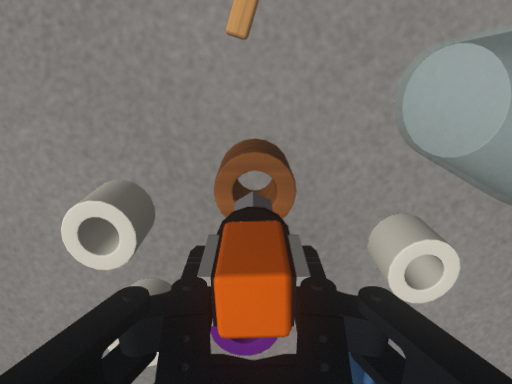

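View pics/s7.png

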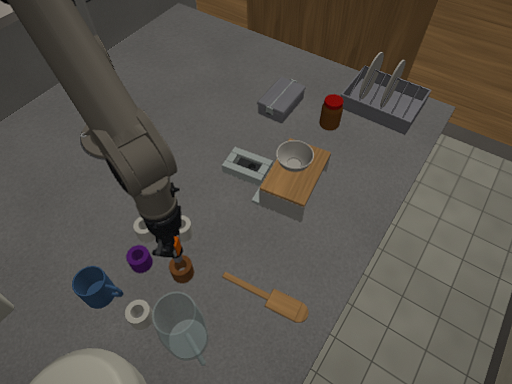

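The key sits centred over the wooden stand at (255,185) in the wrist view. Nothing else has moved in the scene view. I'll lower it.

move_arm --increments "0 0 0 -12 0 0 0;0 0 0 -12 0 0 0;0 0 0 -8 0 0 0;0 0 0 -5 0 0 0;0 0 0 -5 0 0 0;0 0 0 0 0 0 0;0 0 0 0 0 0 0;0 0 0 0 0 0 0"

```text
t: 23.55
eef_pos: [0.5461, -0.2682, 0.1012]
tool_rot: [0.0, 0.978, 0.209, 0.0]
contact_force: [0.7, 0.5, -1.0]
gripper_width: 0.324
```

move_arm --increments "0 0 0 -8 0 0 0;0 0 0 -8 0 0 0;0 0 0 -8 0 0 0;0 0 0 -5 0 0 0;0 0 0 -2 0 0 0;0 0 0 -2 0 0 0;0 0 0 0 0 0 0;0 0 0 0 0 0 0"

```text
t: 24.55
eef_pos: [0.546, -0.2682, 0.068]
tool_rot: [0.0, 0.978, 0.209, 0.0]
contact_force: [-0.7, -0.6, -1.8]
gripper_width: 0.32
```

```bash
python3 s.py
```

```text
24.55 [ 0.546  -0.2682  0.068 ] yaw 0.4217 q7 -0.8762 F [-0.72 -0.62 -1.79] M [-0.015 -0.026 -0.008] tau7 -0.0001 0.3200131600371063
```

Almost down. I'll lower the last millimetre until it touches, then release.

move_arm --increments "0 0 0 -0.5 0 0 0;0 0 0 -0.5 0 0 0;0 0 0 -0.4 0 0 0;0 0 0 0 0 0 0;0.7 0 0 0 0 0 0;0.7 0 0 0 0 0 0;0.7 0 0 0 0 0 0;0.7 0 0 0 0 0 0"

```text
t: 25.55
eef_pos: [0.5459, -0.2681, 0.0663]
tool_rot: [-0.0, 0.978, 0.209, -0.0]
contact_force: [0.4, 0.4, -0.7]
gripper_width: 0.696
```

move_arm --increments "0.7 0 0 5 0 0 0;0.7 0 0 20 0 0 0;0.7 0 0 40 0 0 0;0.7 0 0 50 0 0 0;0.7 0 0 40 0 0 0;0.7 0 0 20 0 0 0;0.7 0 0 0 0 0 0;0.7 0 0 0 0 0 0"

```text
t: 26.55
eef_pos: [0.5453, -0.2679, 0.241]
tool_rot: [-0.0, 0.978, 0.209, -0.0]
contact_force: [0.1, 0.6, -1.3]
gripper_width: 0.698
```

```bash
python3 s.py; python3 - <<'E'
from h import *
p,d,o=shot('wrist','w8'); pos,rot=o['eef_pos'],o['tool_rot']
h=cv2.cvtColor(p,cv2.COLOR_RGB2HSV)
m=cv2.inRange(h,(5,200,150),(18,255,255)); k,l,s,c=cv2.connectedComponentsWithStats(m); i=1+s[1:,4].argmax()
v,u=np.nonzero(l==i); X=withdepth('wrist',np.c_[u,v],d[v,u],pos,rot); print(s[i],np.percentile(X,[2,50,90,98],axis=0).round(4))
shot('top','t8'); shot('scene','s8')
E
```

```text
26.55 [ 0.5453 -0.2679  0.241 ] yaw 0.4218 q7 -0.8418 F [ 0.13  0.59 -1.32] M [ 0.064 -0.044  0.014] tau7 0.0016 0.6978788613421888
[238 157  31  31 922] [[ 0.5322 -0.2802  0.1062]
 [ 0.5465 -0.2664  0.1086]
 [ 0.5565 -0.2563  0.1096]
 [ 0.5605 -0.2524  0.1102]]
```

View pics/w8.png

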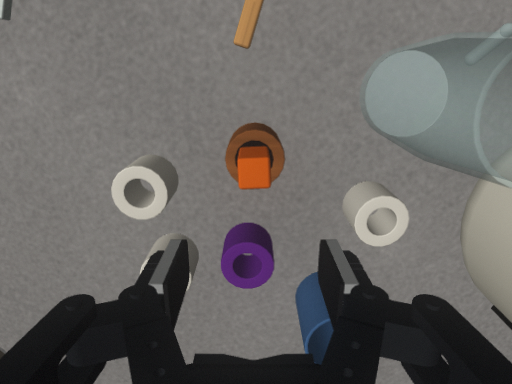

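View pics/s8.png

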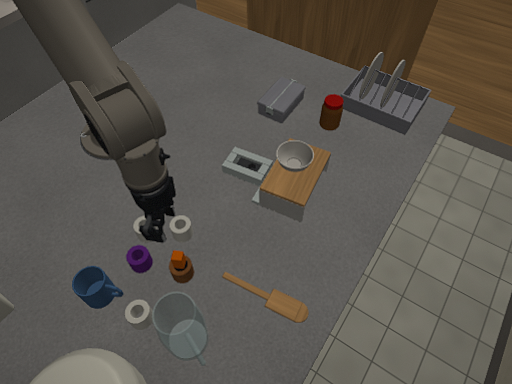

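```bash
python3 -c "
from h import *
print(bot.hand_in())"
```

```text
the job is handed in; nothing more can be done
None
```

I tightened the screw to its stop with the orange hex key and put the key back in its wooden stand. The job is handed in at about 27 s of the 72 s allowed; no verdict was reported.

- **Seating:** I found the socket from the wrist camera's picture and depth. The key went straight down to the socket bottom, with about 6 N of press.
- **Turning:** I made one full clockwise quarter turn, let go and regripped, then turned a further 1.38 rad. At the end the torque rose from about 0.08 to 0.195 N m over the last 0.08 rad. That matches the springy stop, so I turned no further and backed off into the play.
- **Putting back:** The key is in the stand, handle up and released. Its top measured 108.6 mm high, the same as before I took it. The gripper is clear of everything.
- **Other things:** In the last pictures they look to be where they were; I compared them by eye only.

No check failed or disagreed. I judged that the screw is home from the torque and the total turn. I did not look at the screw again afterwards.

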